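Put the steel columns away in their boxes

TASK

Put the four stainless-steel chromatography columns away: lay each one in the open blue box made for its length, so that it lies flat along the box with both end nuts down in the foam grooves, and then let go of it; set them down, do not drop them. Leave the black plastic column, which goes on the instrument next, and the wrench where they lie.

Things in the scene. Friction and masses are not known exactly. Their poses are not given: they have to be found in the camera images.
- column_80: loose bright stainless-steel column, 80 mm long overall, 88 to 143 g, balanced at mid-length: round barrel 12 mm thick, bare for 48 mm between two hexagon end nuts (20 mm across flats, 23 across corners, 12 long), white plugs (8 mm thick, 4 long) at the tips. Origin: mid-length on the axis, 10 mm above what the nuts lie on. x: along it; ends alike.
- box_80: open blue box for the 80 mm column, fixed: outside 100 x 78 mm, walls 3 thick, 18 high. Inside, at each end, a charcoal foam saddle 24 long: groove 35 wide on the middle line, its floor 8 high, cheeks 20 high. Finger gap between saddles 46 x 72 mm, floor 3 high. A stowed column's axis is 18 mm above the bench. Origin: centre of underside, on the bench. x: along the box; ends alike.
- column_110: loose bright stainless-steel column, 110 mm long overall, 104 to 169 g, balanced at mid-length: round barrel 12 mm thick, bare for 78 mm between two hexagon end nuts (20 mm across flats, 23 across corners, 12 long), white plugs (8 mm thick, 4 long) at the tips. Origin: mid-length on the axis, 10 mm above what the nuts lie on. x: along it; ends alike.
- box_110: open blue box for the 110 mm column, fixed: outside 130 x 78 mm, walls 3 thick, 18 high. Inside, at each end, a charcoal foam saddle 24 long: groove 35 wide on the middle line, its floor 8 high, cheeks 20 high. Finger gap between saddles 76 x 72 mm, floor 3 high. A stowed column's axis is 18 mm above the bench. Origin: centre of underside, on the bench. x: along the box; ends alike.
- column_140: loose bright stainless-steel column, 140 mm long overall, 120 to 195 g, balanced at mid-length: round barrel 12 mm thick, bare for 108 mm between two hexagon end nuts (20 mm across flats, 23 across corners, 12 long), white plugs (8 mm thick, 4 long) at the tips. Origin: mid-length on the axis, 10 mm above what the nuts lie on. x: along it; ends alike.
- box_140: open blue box for the 140 mm column, fixed: outside 160 x 78 mm, walls 3 thick, 18 high. Inside, at each end, a charcoal foam saddle 24 long: groove 35 wide on the middle line, its floor 8 high, cheeks 20 high. Finger gap between saddles 106 x 72 mm, floor 3 high. A stowed column's axis is 18 mm above the bench. Origin: centre of underside, on the bench. x: along the box; ends alike.
- column_170: loose bright stainless-steel column, 170 mm long overall, 136 to 221 g, balanced at mid-length: round barrel 12 mm thick, bare for 138 mm between two hexagon end nuts (20 mm across flats, 23 across corners, 12 long), white plugs (8 mm thick, 4 long) at the tips. Origin: mid-length on the axis, 10 mm above what the nuts lie on. x: along it; ends alike.
- box_170: open blue box for the 170 mm column, fixed: outside 190 x 78 mm, walls 3 thick, 18 high. Inside, at each end, a charcoal foam saddle 24 long: groove 35 wide on the middle line, its floor 8 high, cheeks 20 high. Finger gap between saddles 136 x 72 mm, floor 3 high. A stowed column's axis is 18 mm above the bench. Origin: centre of underside, on the bench. x: along the box; ends alike.
- black_column: black plastic column, 140 mm long, shaped like the steel ones (barrel 12 mm, hexagon nuts 20 mm across flats, white plugs) but black, lying loose; it stays where it is. Origin: mid-length, on the axis, 10 mm above the bench. x: along the column.
- wrench: steel wrench (ring at one end, open jaw at the other) about 150 mm long and under 15 mm high, lying flat and loose; it stays where it is. Origin: on its underside near mid-length. x: along the wrench.
Not all that is in view belongs to the job. What is shaped like the box_140 but pink or white is not meant. Leave any red look-alike of the column_110 alone.

How it is judged (in metres and radians):
At the end, for the whole second after the job is handed in: Each steel column lies at rest, released, in the box of its own length: centred within 12 mm along and 10 mm across the box, in line with it within 0.22 rad, its axis 14 to 22 mm above the bench (both nuts down in the foam grooves). The black column and the wrench are within 2 cm of where they lay (x of column_80 in the frame of box_80 between -0.012 and 0.012 m and y of column_80 in the frame of box_80 between -0.01 and 0.01 m and z of column_80 in the frame of box_80 between 0.014 and 0.022 m and angle between the x axis of column_80 and the x axis of box_80, either way round below 0.22 rad and linear speed of each of column_80, column_110, column_140, column_170 below 0.02 m/s and contact force between each of column_80, column_110, column_140, column_170 and the fingers below 0.05 N and x of column_110 in the frame of box_110 between -0.012 and 0.012 m and y of column_110 in the frame of box_110 between -0.01 and 0.01 m and z of column_110 in the frame of box_110 between 0.014 and 0.022 m and angle between the x axis of column_110 and the x axis of box_110, either way round below 0.22 rad and x of column_140 in the frame of box_140 between -0.012 and 0.012 m and y of column_140 in the frame of box_140 between -0.01 and 0.01 m and z of column_140 in the frame of box_140 between 0.014 and 0.022 m and angle between the x axis of column_140 and the x axis of box_140, either way round below 0.22 rad and x of column_170 in the frame of box_170 between -0.012 and 0.012 m and y of column_170 in the frame of box_170 between -0.01 and 0.01 m and z of column_170 in the frame of box_170 between 0.014 and 0.022 m and angle between the x axis of column_170 and the x axis of box_170, either way round below 0.22 rad and distance of each of black_column, wrench from where it was at the start of the episode below 0.02 m); the robot touches nothing.
It fails at once if a steel column is dropped (falls freely more than about 3 cm) or thrown ((contact force between column_80 and the arm below 0.01 N and contact force between column_80 and the fingers below 0.01 N and linear speed of column_80 above 0.8 m/s) or (contact force between column_110 and the arm below 0.01 N and contact force between column_110 and the fingers below 0.01 N and linear speed of column_110 above 0.8 m/s) or (contact force between column_140 and the arm below 0.01 N and contact force between column_140 and the fingers below 0.01 N and linear speed of column_140 above 0.8 m/s) or (contact force between column_170 and the arm below 0.01 N and contact force between column_170 and the fingers below 0.01 N and linear speed of column_170 above 0.8 m/s)).
It fails at once if the black plastic column is moved by more than 2 cm (distance of black_column from where it was at the start of the episode above 0.02 m).
It fails at once if the wrench is moved by more than 2 cm (distance of wrench from where it was at the start of the episode above 0.02 m).
It also fails if it takes over 109 s, if anything falls off the work surface, if the arm or the gripper's body presses on something with over 40 N, if the wrist force passes 120 N, or if a joint passes its speed limit or range.

ROBOT

A 6-joint arm with a two-finger parallel gripper is mounted at the origin on the work surface. World frame = base frame: x ahead of the robot, y to its left, z up, the work surface at z = 0. Lengths are in m, angles in degrees, forces in N, time in s.
With the tool pointing down it reaches from about 0.375 to 0.9 m from the base axis. Payload 3.1 kg.
Tool frame: the origin (TCP) lies at the very end of the fingers, on their centre line; the grasp point (between the pads) lies 19 mm behind it; z points along the fingers, y is the direction in which the jaws open and shut (so a half turn about z gives the same grasp; the last joint's range is limited). The gripper opens to 87 mm and grips with 3 to 60 N. Pads are 19 mm wide; open, the fingers measure 117 mm over their backs; the gripper's body (75 mm by 190 mm) begins 51 mm behind the grasp point.
Start: joints at [-74.742, 30.224, 82.088, -0, 67.689, -10.227], TCP at [0.269, -0.564, 0.183] pointing down, gripper open.
Joint ranges: [-176.69, 176.69], [-43.24, 126.21], [12.49, 139.97], [-82, 262], [0, 151.66], [-163.58, 163.58]. Speed limits (degrees/s): [159.86, 159.86, 180, 180, 180, 180].

INTERFACE

Orientations are given as a 3x3 rotation matrix whose columns are the frame's x, y, z axes.
In Python, from rig import bot gives the robot as it stands. The module is installed in compiled form; this text tells all that it offers.
- The arm moves only by the tool play_rows, never from a script. Its argument "targets" is a list of rows, each a list of 7 numbers: the closure, from 0 (fully open) to 1 (shut), then the shift along the world's x, y, z in m, then the turn, a rotation vector about the world's x, y, z in rad. A call has 1 to 12 rows; each row shifts and turns the commanded pose from where the row before left it; what a row does not reach is not made up. A row lasts 1/8 s, in which the tool goes at most 62.5 mm and 10.7 degrees, less where a joint would pass 70% of its speed; a pose out of reach is approached as far as the arm can. A call with a gripper value outside its range is refused whole. The fingers move at their own pace and stop on an object; the grip force is fixed at half the most. Time passes only in rows, so rows that do not move let the fingers close. It gives the time, the measured TCP pose, the force and the opening at its end, in the units of the state.
- bot.read_state(): the state, without advancing time (a new reading comes with each control period).
- bot.capture(name): name is "scene" or "top"; returns the picture (420x560x3 uint8, blue, green, red); there is no depth.
- bot.get_calibration(name): a dict with "fx", "fy", "cx", "cy" (pixels), "R" (3x3) and "t" (3): a world point X has camera coordinates R X + t. Camera axes: x right, y down, z forward; pixel columns grow to the right and rows downward; lengths in m; the calibration is good to about 2 mm. A picture is of the moment at which its call begins. get_calibration takes no time and is no camera call.
- bot.hand_in(): hands the job in, once; it reports no verdict.
The state is a dict: "time_s": time; "joint_positions": joint angles; "qvel": joint speeds; "tau": joint torques, N m; "position": TCP position; "tcp_rot": TCP orientation; "force": force on the tool from outside, world axes, zero at the start; "moment": the same for the moment, N m; "opening": opening from 0.0 (shut) to 1.0 (fully open).
Only numpy, scipy, OpenCV 4.12 (cv2) and the standard library are available. Lean on these libraries where they do the work, as an engineer would, in place of code of your own. Each camera call takes 0.05 s, during which the arm holds its last target. There are 200 camera calls.

## Working session

There is one attempt and no reset: what is moved stays moved. The work goes in short steps, Python scripts to look and compute and a tool call to move; the robot and the scene stay as the last step left them, time stands still between calls to the robot, and variables do not carry over. Pictures are saved under pics/ and viewed, about 12 in all and at most 16, crops included, and the job is handed in when it is done.

Besides the shell and the picture viewer there is one more tool, called by a JSON object that holds its "api" and its "payload". play_rows: Moves the arm, as the interface text tells. Its arguments: {"type":"object","properties":{"targets":{"type":"array","items":{"type":"array","items":{"type":"number"}}}},"required":["targets"]}

```bash
mkdir -p pics; python3 - <<'E'
from rig import bot
import cv2
for n in("top","scene"):
    im=bot.capture(n); cv2.imwrite(f"pics/{n}0.png",im)
    cv2.imwrite(f"pics/{n}0b.png",cv2.resize(im,(800,600),interpolation=cv2.INTER_CUBIC))
    print(n,bot.get_calibration(n))
s=bot.read_state();print(s)
E
```

```text
top {'fx': 502.895256073067, 'fy': 502.895256073067, 'cx': 284.4917347382852, 'cy': 204.33615474223382, 'R': array([[-0.01226774, -0.99988393, -0.00903449],
       [-0.99595448,  0.01302288, -0.08891049],
       [ 0.08901783,  0.00790721, -0.99599865]]), 't': array([0.17539545, 0.46748442, 1.46983471])}
scene {'fx': 541.1352216507167, 'fy': 541.1352216507167, 'cx': 285.64069862846344, 'cy': 205.83123290009533, 'R': array([[-0.24371844,  0.9698138 ,  0.0079068 ],
       [ 0.81521485,  0.20926985, -0.54002859],
       [-0.52538183, -0.12516918, -0.84160954]]), 't': array([-0.03083387, -0.39886803,  1.67886847])}
{'time_s': 0.1, 'joint_positions': array([-7.47415789e+01,  3.02744562e+01,  8.21490578e+01, -1.50194277e-03,
        6.76899851e+01, -1.02285441e+01]), 'qvel': array([ 0.04426467, -0.06042311, -0.15817315,  0.08307053,  0.05517694,
       -0.01627704]), 'tau': array([-2.04219955e-04, -4.40985024e+01, -1.77151430e+01,  6.35684305e-02,
        5.34025091e-02, -4.12647000e-05]), 'position': array([ 0.26874972, -0.56344792,  0.18256074]), 'tcp_rot': array([[ 9.02678999e-01,  4.30314220e-01, -5.44724590e-04],
       [ 4.30314440e-01, -9.02677049e-01,  1.90471942e-03],
       [ 3.27917466e-04, -1.95375308e-03, -9.99998038e-01]]), 'force': array([ 0.7606848 ,  1.23500425, -0.98978481]), 'moment': array([-0.00479403,  0.02001128,  0.01215248]), 'opening': 1.003946278377037}
```

View pics/top0b.png

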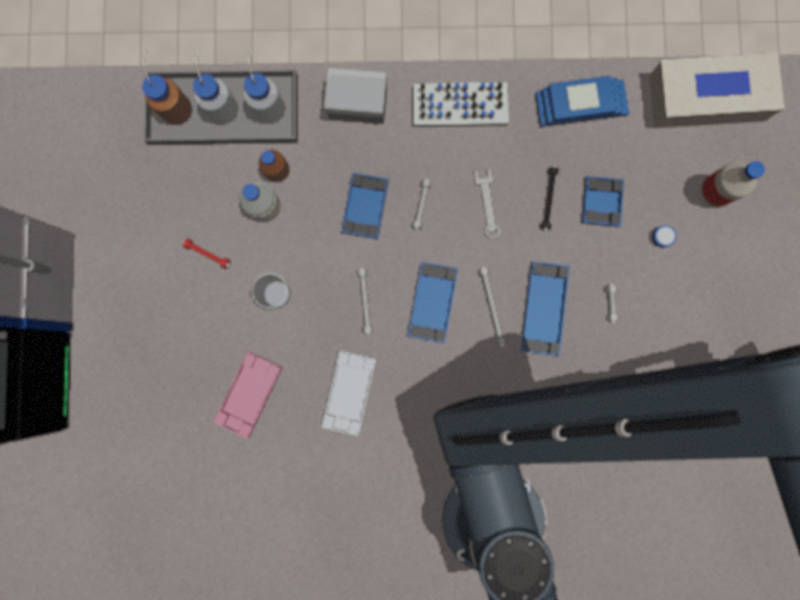

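View pics/scene0b.png

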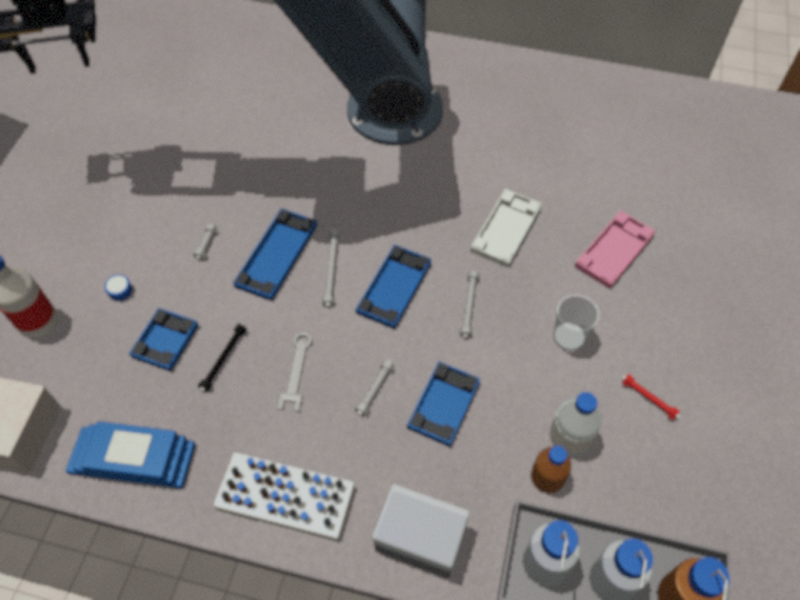

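Top view (800 px scale): the steel columns are at (421,204), (364,300), (491,305) and (611,302). The blue boxes are at (365,206), (604,201), (433,302) and (546,308). The black column is at (549,198), the wrench at (487,203) and the red look-alike at (207,253), plus pink and white boxes. I'll enlarge to confirm and measure.

```bash
python3 - <<'E'
import cv2
im=cv2.imread("pics/top0.png")
cv2.imwrite("pics/tc.png",cv2.resize(im[112:256,232:448],None,fx=3.7,fy=3.7,interpolation=cv2.INTER_CUBIC))
im=cv2.imread("pics/scene0.png")
cv2.imwrite("pics/sc.png",cv2.resize(im[136:316,84:344],None,fx=3.0,fy=3.0,interpolation=cv2.INTER_CUBIC))
E
```

```text
(no output)
```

View pics/tc.png

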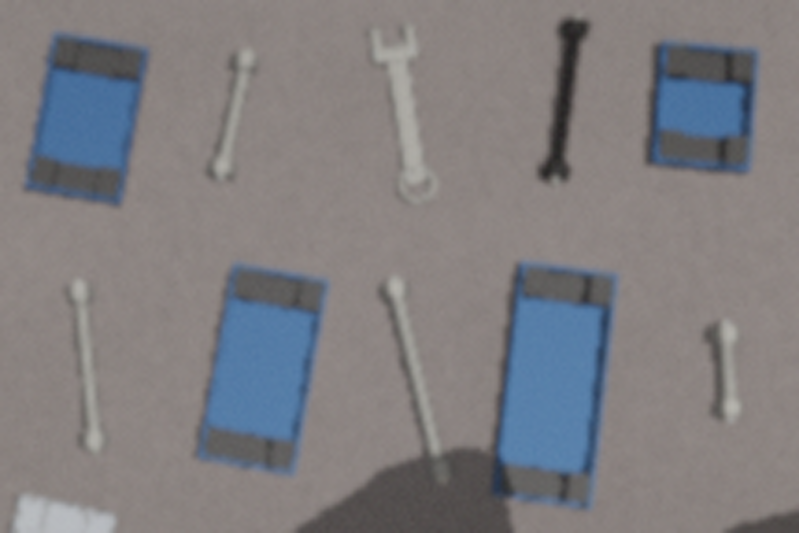

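View pics/sc.png

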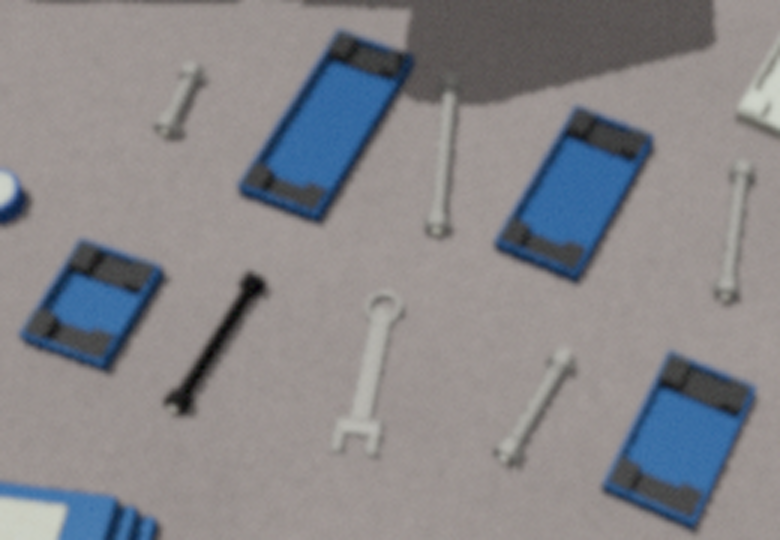

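Top crop: the columns, left to right, are the 110 at (233,113), the 140 at (86,366), the 170 at (418,379, its lower end in the arm shadow) and the 80 at (725,371). The pale object at (405,110) with a jaw and ring is the wrench. The (560,100) piece is black. Now I'll measure them and check against the known lengths in both views.

```bash
cat >h.py <<'E'
import numpy as np
from rig import bot
def ray(cam,p,z):
    c=bot.get_calibration(cam);R,t=np.array(c["R"]),np.array(c["t"])
    o=-R.T@t; d=R.T@np.array([(p[0]-c["cx"])/c["fx"],(p[1]-c["cy"])/c["fy"],1])
    return (o+d*(z-o[2])/d[2])[:2]
def un(p,s,off): return ((p[0]+.5)/s-.5+off[0],(p[1]+.5)/s-.5+off[1])
E
python3 - <<'E'
from h import *
B={110:[(54,34),(148,46),(122,205),(26,188)],80:[(661,42),(758,48),(748,172),(650,163)],140:[(235,265),(328,281),(293,474),(198,458)],170:[(518,263),(617,273),(591,508),(494,493)]}
T={110:[(246,58),(221,170)],140:[(78,292),(93,440)],170:[(394,288),(442,470)],80:[(721,333),(729,409)]}
S={80:[(192,73),(169,127)],170:[(450,88),(437,226)],140:[(742,172),(727,291)],110:[(564,360),(510,452)]}
for k,c in B.items():
    P=np.array([ray("top",un(p,3.7,(232,112)),.018) for p in c])
    e=[np.linalg.norm(P[i]-P[(i+1)%4])*1e3 for i in range(4)]
    a=P[0]-P[3]; b=P[1]-P[2]; w=P[0]-P[1]+P[3]-P[2]
    print("box",k,P.mean(0).round(4),"sides",np.round(e),"yaw",np.degrees([np.arctan2(*(a+b)[::-1]),np.arctan2(-w[0],w[1])]).round(1))
for n,D,s,o,z in(("top",T,3.7,(232,112),.012),("scene",S,3.,(84,136),.012)):
  for k,c in D.items():
    P=np.array([ray(n,un(p,s,o),z) for p in c]);d=P[0]-P[1]
    if d[0]<0:d=-d
    print(n,k,P.mean(0).round(4),"len",round(np.hypot(*d)*1e3),"exp",k-20,"yaw",np.degrees(np.arctan2(d[1],d[0])).round(1),"r",np.hypot(*P.mean(0)).round(3))
E
```

```text
box 110 [0.6547 0.255 ] sides [ 77. 133.  79. 129.] yaw [-10.1  -9.6]
box 80 [ 0.6574 -0.2452] sides [ 79. 103.  79. 100.] yaw [-6.9 -5.3]
box 140 [0.4483 0.1152] sides [ 76. 158.  77. 158.] yaw [-11.4 -10.4]
box 170 [ 0.4336 -0.1179] sides [ 80. 190.  78. 186.] yaw [-7.8 -8. ]
top 110 [0.6577 0.1363] len 95 exp 90 yaw -13.2 r 0.672
top 140 [0.4533 0.2585] len 120 exp 120 yaw 5.4 r 0.522
top 170 [ 0.4394 -0.009 ] len 151 exp 150 yaw 13.5 r 0.44
top 80 [ 0.4424 -0.2556] len 61 exp 60 yaw 3.8 r 0.511
scene 80 [ 0.4396 -0.2548] len 62 exp 60 yaw 2.8 r 0.508
scene 170 [ 0.4386 -0.0064] len 149 exp 150 yaw 12.8 r 0.439
scene 140 [0.4513 0.2595] len 122 exp 120 yaw 5.6 r 0.521
scene 110 [0.6539 0.1392] len 92 exp 90 yaw -12.8 r 0.669
```

Both views agree within 4 mm and the lengths fit. First I'll go above column_80.

{"api": "play_rows", "payload": {"targets": [[0.55,0.017,0.031,-0.008,0,0,-0.039],[0.55,0.017,0.031,-0.008,0,0,-0.039],[0.55,0.017,0.031,-0.008,0,0,-0.039],[0.55,0.017,0.031,-0.008,0,0,-0.039],[0.55,0.017,0.031,-0.008,0,0,-0.039],[0.55,0.017,0.031,-0.008,0,0,-0.039],[0.55,0.017,0.031,-0.008,0,0,-0.039],[0.55,0.017,0.031,-0.008,0,0,-0.039],[0.55,0.017,0.031,-0.008,0,0,-0.039],[0.55,0.019,0.029,-0.008,0,0,-0.036],[0.55,0,0,0,0,0,0],[0.55,0,0,0,0,0,0]]}}

```text
time_s: 1.6
position: [0.4409, -0.2566, 0.1034]
tcp_rot: [[0.998, 0.059, -0.0], [0.059, -0.998, -0.0], [-0.0, 0.0, -1.0]]
force: [0.0, -0.3, -0.6]
opening: 0.451
```

{"api": "play_rows", "payload": {"targets": [[0.55,0,0.0015,-0.03,0,0,0],[0.55,0,0,-0.03,0,0,0],[0.55,0,0,-0.02,0,0,0],[0.55,0,0,-0.012,0,0,0],[0.55,0,0,-0.006,0,0,0],[0.55,0,0,0,0,0,0],[1,0,0,0,0,0,0],[1,0,0,0,0,0,0],[1,0,0,0,0,0,0],[1,0,0,0,0,0,0],[1,0,0,0,0,0,0],[1,0,0,0,0,0,0]]}}

```text
time_s: 3.1
position: [0.4409, -0.2546, 0.0054]
tcp_rot: [[0.998, 0.058, -0.0], [0.058, -0.998, 0.0], [-0.0, -0.0, -1.0]]
force: [-0.4, -0.6, -0.3]
opening: 0.009
```

The opening of 0.009 suggests the fingers shut on nothing. I'll look before doing anything else.

```bash
python3 - <<'E'
from rig import bot
import cv2
im=bot.capture("scene");cv2.imwrite("pics/s1.png",im)
a=cv2.resize(im[100:300,60:210],None,fx=2.6,fy=2.6,interpolation=cv2.INTER_CUBIC)
im=bot.capture("top");cv2.imwrite("pics/t1.png",im)
b=cv2.resize(im[130:330,370:520],None,fx=2.6,fy=2.6,interpolation=cv2.INTER_CUBIC)
cv2.imwrite("pics/c1.png",cv2.hconcat([a,b]))
s=bot.read_state();print(s["opening"],s["force"])
E
```

```text
0.004570652361852445 [0.12833561 0.10206888 0.99738601]
```

View pics/c1.png

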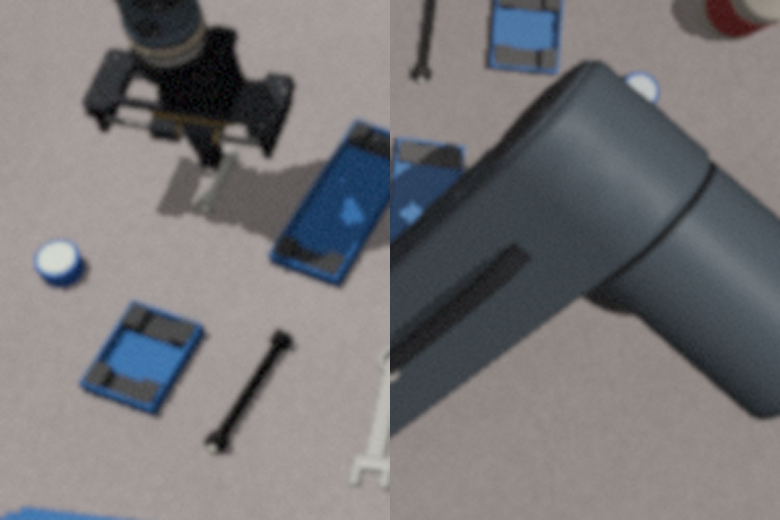

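```bash
python3 - <<'E'
from h import *
import cv2
im=cv2.imread("pics/s1.png")
c=bot.get_calibration("scene")
cv2.imwrite("pics/c2.png",cv2.resize(im[120:195,90:190],None,fx=8,fy=8,interpolation=cv2.INTER_CUBIC))
s=bot.read_state()
for z in(0.0054,.012,.02):
    X=np.array([*s["position"][:2],z]);q=c["R"]@X+c["t"];p=np.array([c["fx"]*q[0]/q[2]+c["cx"],c["fy"]*q[1]/q[2]+c["cy"]])
    print(z,p.round(1),"crop",((p-[90,120]+.5)*8-.5).round())
print(s["joint_positions"].round(3),s["position"])
E
```

```text
0.0054 [144.3 170.7] crop [438. 409.]
0.012 [143.8 169.3] crop [434. 398.]
0.02 [143.1 167.5] crop [429. 384.]
[-4.2597e+01  3.8279e+01  1.0650e+02  1.0000e-03  3.5225e+01  4.4091e+01] [ 0.44094028 -0.25463615  0.00541984]
```

View pics/c2.png

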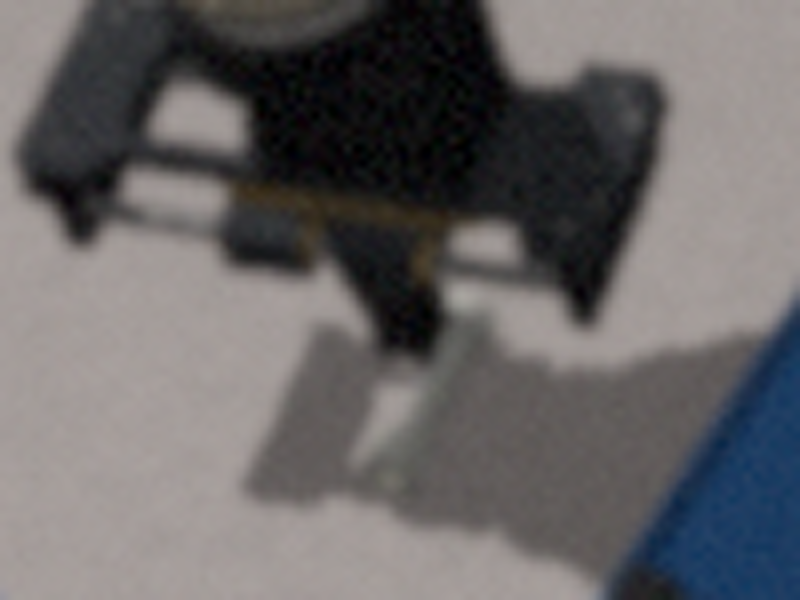

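```bash
python3 - <<'E'
from h import *
import cv2
c=bot.get_calibration("scene")
def pr(X):
    q=c["R"]@X+c["t"];return np.array([c["fx"]*q[0]/q[2]+c["cx"],c["fy"]*q[1]/q[2]+c["cy"]])
p=np.array([.26875,-.56345,.18256]);y=np.array([.4303,-.9027,0])
for o in(0,.03):
  for sgn in(-1,0,1): print(o,sgn,((pr(p+[0,0,o]+sgn*.0435*y)+.5)*1.4286).round())
J=[(pr(np.array([.441,-.255,.005])+d)-pr(np.array([.441,-.255,.005])))*8/.01 for d in np.eye(3)*.01]
print("px(crop)/m cols x,y,z",np.round(J))
im=cv2.imread("pics/scene0.png")
cv2.imwrite("pics/c3.png",cv2.resize(im[0:75,0:100],None,fx=6,fy=6,interpolation=cv2.INTER_CUBIC))
E
```

```text
0 -1 [92. 81.]
0 0 [68. 84.]
0 1 [44. 87.]
0.03 -1 [86. 69.]
0.03 0 [62. 72.]
0.03 1 [38. 75.]
px(crop)/m cols x,y,z [[-1123.  2301.]
 [ 2753.   591.]
 [ -626. -1755.]]
```

View pics/c3.png

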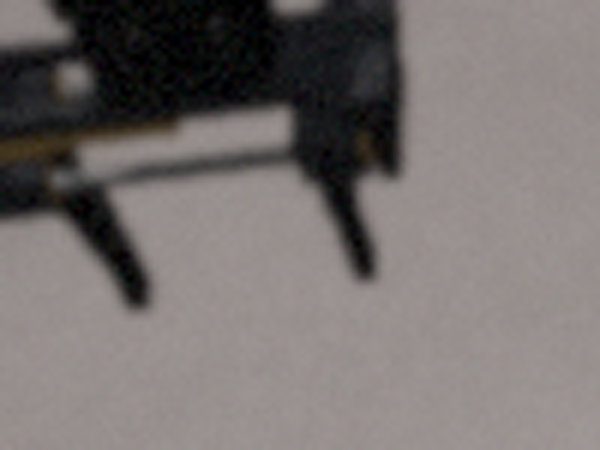

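In both pictures the fingertips sit about 33 mm above where the reported TCP says. Start: seen (60,68), predicted (68,84). Now: seen (408,355), predicted (438,409). The column views agree with each other, so the tool z reading is the suspect. I'll open and go down in small guarded steps.

{"api": "play_rows", "payload": {"targets": [[0.55,0,0,0,0,0,0],[0.55,0,0,0,0,0,0],[0.55,0,0,0,0,0,0],[0.55,0,0,-0.005,0,0,0],[0.55,0,0,-0.005,0,0,0],[0.55,0,0,-0.003,0,0,0],[0.55,0,0,-0.002,0,0,0],[0.55,0,0,0,0,0,0]]}}

```text
time_s: 4.2
position: [0.4409, -0.2546, -0.0098]
tcp_rot: [[0.998, 0.058, -0.0], [0.058, -0.998, 0.0], [-0.0, -0.0, -1.0]]
force: [0.1, -0.5, -0.3]
opening: 0.447
```

```bash
python3 - <<'E'
from rig import bot
import cv2
im=bot.capture("scene");cv2.imwrite("pics/s2.png",im)
cv2.imwrite("pics/c4.png",cv2.resize(im[120:195,90:190],None,fx=8,fy=8,interpolation=cv2.INTER_CUBIC))
s=bot.read_state();print(s["position"],s["opening"],s["force"])
E
```

```text
[ 0.44090494 -0.25462257 -0.00964557] 0.44779787972756124 [-0.06170434 -0.3756892  -0.86836513]
```

View pics/c4.png

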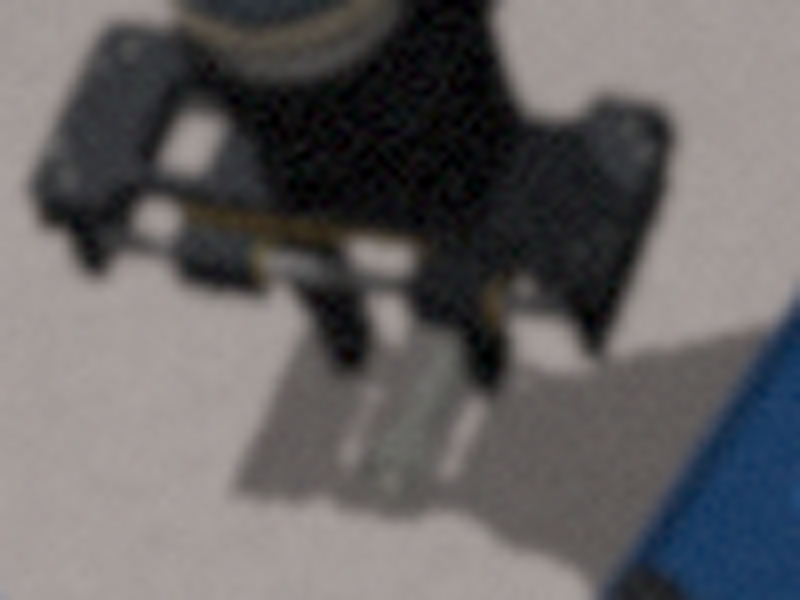

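No contact at a reported z of -10 mm, so the offset is real. I'll continue down carefully to find the bench.

{"api": "play_rows", "payload": {"targets": [[0.55,0,0,-0.004,0,0,0],[0.55,0,0,-0.004,0,0,0],[0.55,0,0,-0.003,0,0,0],[0.55,0,0,-0.002,0,0,0],[0.55,0,0,0,0,0,0]]}}

```text
time_s: 4.88
position: [0.4408, -0.2545, -0.0228]
tcp_rot: [[0.998, 0.058, -0.0], [0.058, -0.998, 0.0], [-0.0, -0.0, -1.0]]
force: [0.1, 0.2, -1.0]
opening: 0.452
```

{"api": "play_rows", "payload": {"targets": [[0.55,0,0,-0.002,0,0,0],[0.55,0,0,-0.002,0,0,0],[0.55,0,0,0,0,0,0]]}}

```text
time_s: 5.25
position: [0.4409, -0.2546, -0.0267]
tcp_rot: [[0.998, 0.058, -0.0], [0.058, -0.998, 0.0], [-0.0, -0.0, -1.0]]
force: [-0.3, 0.7, -0.4]
opening: 0.45
```

{"api": "play_rows", "payload": {"targets": [[0.55,0,0,-0.002,0,0,0],[0.55,0,0,0,0,0,0]]}}

```text
time_s: 5.5
position: [0.4409, -0.2546, -0.0287]
tcp_rot: [[0.998, 0.058, -0.0], [0.058, -0.998, 0.0], [-0.0, -0.0, -1.0]]
force: [0.6, -0.1, -0.3]
opening: 0.452
```

{"api": "play_rows", "payload": {"targets": [[0.55,0,0,-0.0015,0,0,0],[0.55,0,0,0,0,0,0]]}}

```text
time_s: 5.75
position: [0.4409, -0.2546, -0.0302]
tcp_rot: [[0.998, 0.058, -0.0], [0.058, -0.998, 0.0], [-0.0, -0.0, -1.0]]
force: [0.1, -0.0, -0.2]
opening: 0.452
```

{"api": "play_rows", "payload": {"targets": [[0.55,0,0,-0.0015,0,0,0],[0.55,0,0,0,0,0,0]]}}

```text
time_s: 6.0
position: [0.4409, -0.2546, -0.0317]
tcp_rot: [[0.998, 0.058, -0.0], [0.058, -0.998, 0.0], [-0.0, -0.0, -1.0]]
force: [-0.4, 0.5, -0.4]
opening: 0.448
```

{"api": "play_rows", "payload": {"targets": [[0.55,0,0,-0.0015,0,0,0],[0.55,0,0,0,0,0,0]]}}

```text
time_s: 6.25
position: [0.4409, -0.2546, -0.0332]
tcp_rot: [[0.998, 0.058, -0.0], [0.058, -0.998, 0.0], [-0.0, -0.0, -1.0]]
force: [1.0, 0.7, -0.5]
opening: 0.445
```

{"api": "play_rows", "payload": {"targets": [[1,0,0,0,0,0,0],[1,0,0,0,0,0,0],[1,0,0,0,0,0,0],[1,0,0,0,0,0,0],[1,0,0,0,0,0,0]]}}

```text
time_s: 6.88
position: [0.4412, -0.2549, -0.033]
tcp_rot: [[0.998, 0.058, 0.0], [0.058, -0.998, -0.0], [0.0, 0.001, -1.0]]
force: [0.4, -1.0, -0.6]
opening: 0.127
```

```bash
python3 - <<'E'
from rig import bot
import cv2
im=bot.capture("scene");cv2.imwrite("pics/s3.png",im)
cv2.imwrite("pics/c5.png",cv2.resize(im[120:195,90:190],None,fx=8,fy=8,interpolation=cv2.INTER_CUBIC))
s=bot.read_state();print(s["position"],s["opening"],s["force"])
E
```

```text
[ 0.44118605 -0.25494282 -0.03297023] 0.12633777539924732 [ 0.32261678 -0.69464687  0.67735692]
```

View pics/c5.png

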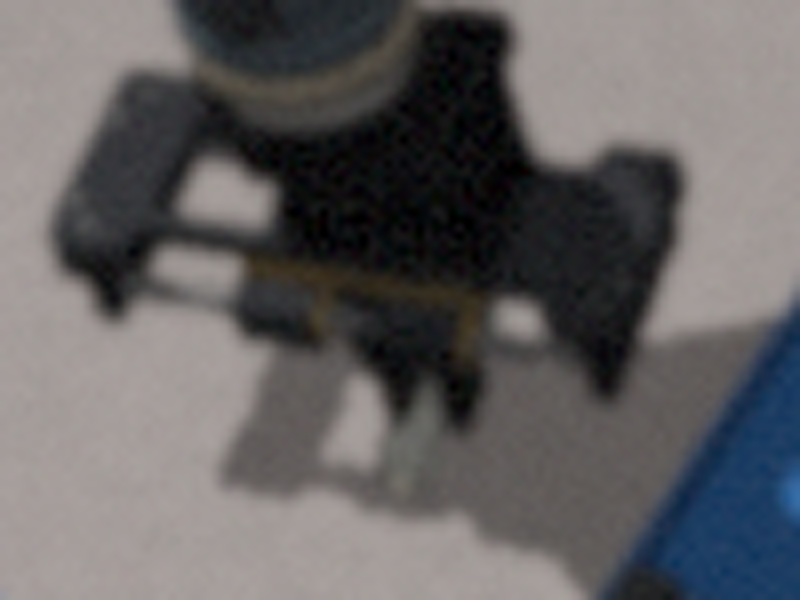

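Gripped, but shallowly: opening is 11 mm against 12 mm, and the tips at (400,415) and (460,430) look about 10 mm above the bench. I'll regrip deeper.

{"api": "play_rows", "payload": {"targets": [[0.6,0,0,0,0,0,0],[0.6,0,0,0,0,0,0],[0.6,0,0,-0.0015,0,0,0],[0.6,0,0,-0.0015,0,0,0],[0.6,0,0,-0.001,0,0,0],[0.6,0,0,0,0,0,0]]}}

```text
time_s: 7.68
position: [0.4408, -0.2546, -0.0372]
tcp_rot: [[0.998, 0.058, -0.0], [0.058, -0.998, 0.0], [-0.0, -0.0, -1.0]]
force: [-0.3, -0.2, 0.5]
opening: 0.399
```

{"api": "play_rows", "payload": {"targets": [[0.6,0,0,-0.001,0,0,0],[0.6,0,0,-0.001,0,0,0],[0.6,0,0,0,0,0,0]]}}

```text
time_s: 8.05
position: [0.441, -0.2547, -0.0387]
tcp_rot: [[0.998, 0.058, 0.0], [0.058, -0.998, -0.0], [0.0, 0.0, -1.0]]
force: [-0.6, 1.0, 4.2]
opening: 0.402
```

{"api": "play_rows", "payload": {"targets": [[0.6,0,0,-0.001,0,0,0],[0.6,0,0,-0.001,0,0,0],[0.6,0,0,0,0,0,0]]}}

```text
time_s: 8.43
position: [0.441, -0.2547, -0.0388]
tcp_rot: [[0.998, 0.058, 0.001], [0.058, -0.998, -0.001], [0.001, 0.001, -1.0]]
force: [-2.5, 2.3, 21.4]
opening: 0.399
```

Bench contact comes at a reported z of about -0.0387, so the true tip height is the reported z plus 38.7 mm. I'll grasp at a reported -0.035 and lift.

{"api": "play_rows", "payload": {"targets": [[0.6,0,0,0.006,0,0,0],[0.6,0,0,0,0,0,0],[1,0,0,0,0,0,0],[1,0,0,0,0,0,0],[1,0,0,0,0,0,0],[1,0,0,0,0,0,0],[1,0,0,0.01,0,0,0],[1,0,0,0.02,0,0,0],[1,0,0,0.03,0,0,0],[1,0,0,0,0,0,0]]}}

```text
time_s: 9.68
position: [0.4424, -0.2559, 0.0272]
tcp_rot: [[0.998, 0.058, 0.004], [0.058, -0.998, -0.004], [0.004, 0.004, -1.0]]
force: [-0.1, -1.1, -0.6]
opening: 0.13
```

{"api": "play_rows", "payload": {"targets": [[1,0.025,0.001,0,0,0,-0.02],[1,0.03,0.001,0,0,0,-0.025],[1,0.03,0.001,0,0,0,-0.025],[1,0.03,0.002,0,0,0,-0.025],[1,0.03,0.002,0,0,0,-0.025],[1,0.03,0.001,0,0,0,-0.025],[1,0.025,0.001,0,0,0,-0.024],[1,0.015,0.001,0,0,0,0],[1,0,0,0,0,0,0],[1,0,0,0,0,0,0]]}}

```text
time_s: 10.92
position: [0.6544, -0.2441, 0.0239]
tcp_rot: [[0.994, -0.111, -0.003], [-0.111, -0.994, 0.001], [-0.003, -0.001, -1.0]]
force: [0.0, -0.3, -0.9]
opening: 0.126
```

```bash
python3 - <<'E'
from rig import bot
import cv2
a=bot.capture("scene");cv2.imwrite("pics/s4.png",a)
a=cv2.resize(a[160:290,60:160],None,fx=4,fy=4,interpolation=cv2.INTER_CUBIC)
b=bot.capture("top");cv2.imwrite("pics/t4.png",b)
b=cv2.resize(b[90:220,380:480],None,fx=4,fy=4,interpolation=cv2.INTER_CUBIC)
cv2.imwrite("pics/c6.png",cv2.hconcat([a,b]))
E
```

```text
(no output)
```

View pics/c6.png

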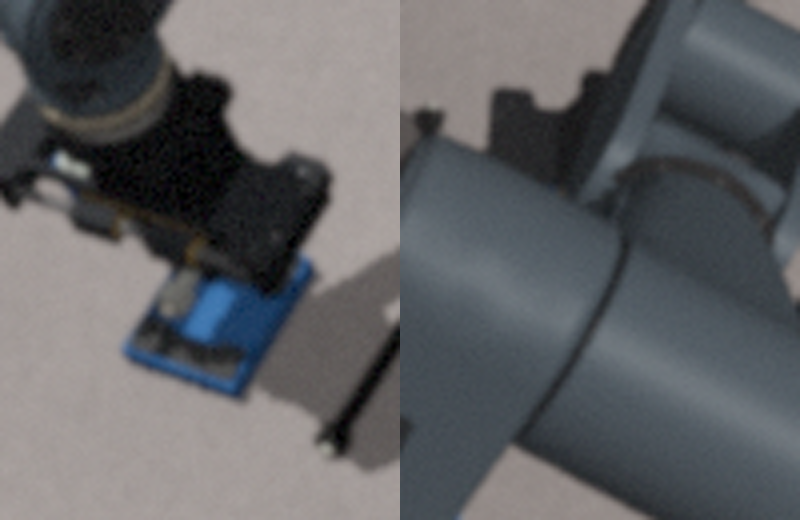

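```bash
python3 - <<'E'
from h import *
c=bot.get_calibration("scene")
def pr(X):
    q=c["R"]@np.array(X)+c["t"];return np.array([c["fx"]*q[0]/q[2]+c["cx"],c["fy"]*q[1]/q[2]+c["cy"]])
s=bot.read_state();print(s["position"],s["force"])
x,y,z=s["position"]
for k,zz in((.030,.0687),(.030,.075),(.036,.0687)): print((( pr([x+k*.994,y-k*.111,zz])-[60,160]+.5)*4).round())
# box outer rim corners seen from the scene model
a=np.radians(-6.4)
for bx,by in((.656,-.245),(.6574,-.2452)):
  for u,v in((1,1),(1,-1),(-1,1)):
    print((( pr([bx+u*.05*np.cos(a)-v*.039*np.sin(a),by+u*.05*np.sin(a)+v*.039*np.cos(a),.018])-[60,160]+.5)*4).round(),end=" ")
  print()
E
```

```text
[ 0.65462351 -0.24449453  0.02443865] [-0.62945237 -0.50648987 -1.02335202]
[172. 303.]
[169. 298.]
[167. 311.]
[232. 392.] [121. 352.] [313. 260.] 
[231. 394.] [119. 354.] [311. 262.]
```

The held column and the box match the model within about 3 mm. I'll lower it in.

{"api": "play_rows", "payload": {"targets": [[1,0.003,0.0,-0.02,0,0,0],[1,0,0,-0.015,0,0,0],[1,0,0,-0.008,0,0,0],[1,0,0,-0.004,0,0,0],[1,0,0,-0.002,0,0,0],[1,0,0,0,0,0,0]]}}

```text
time_s: 11.78
position: [0.6592, -0.2447, -0.0238]
tcp_rot: [[0.994, -0.111, 0.0], [-0.111, -0.994, -0.0], [0.001, 0.0, -1.0]]
force: [-0.4, 0.1, -0.9]
opening: 0.127
```

{"api": "play_rows", "payload": {"targets": [[1,0,0,-0.001,0,0,0],[1,0,0,-0.001,0,0,0],[1,0,0,0,0,0,0]]}}

```text
time_s: 12.15
position: [0.6589, -0.2447, -0.026]
tcp_rot: [[0.994, -0.111, 0.0], [-0.111, -0.994, -0.0], [0.0, 0.0, -1.0]]
force: [-0.2, 0.2, -1.4]
opening: 0.125
```

{"api": "play_rows", "payload": {"targets": [[1,-0.001,0,-0.001,0,0,0],[1,0,0,0,0,0,0]]}}

```text
time_s: 12.4
position: [0.6577, -0.2446, -0.0272]
tcp_rot: [[0.994, -0.111, -0.0], [-0.111, -0.994, 0.0], [-0.0, -0.0, -1.0]]
force: [0.4, -0.8, -0.7]
opening: 0.125
```

{"api": "play_rows", "payload": {"targets": [[1,0,0,-0.0005,0,0,0],[1,0,0,0,0,0,0]]}}

```text
time_s: 12.65
position: [0.6579, -0.2447, -0.0273]
tcp_rot: [[0.994, -0.111, -0.0], [-0.111, -0.994, 0.0], [-0.0, -0.0, -1.0]]
force: [0.2, 0.4, 0.3]
opening: 0.121
```

{"api": "play_rows", "payload": {"targets": [[0.62,0,0,0,0,0,0],[0.62,0,0,0,0,0,0],[0.62,0,0,0,0,0,0],[0.62,0,0,0.01,0,0,0],[0.62,0,0,0.025,0,0,0],[0.62,0,0,0.03,0,0,0],[0.6,0,0,0,0,0,0]]}}

```text
time_s: 13.52
position: [0.6606, -0.2461, 0.0412]
tcp_rot: [[0.994, -0.111, 0.007], [-0.111, -0.994, -0.004], [0.007, 0.003, -1.0]]
force: [-0.5, -0.2, -0.4]
opening: 0.391
```

{"api": "play_rows", "payload": {"targets": [[0.55,-0.02,0.02,0,0,0,0.03],[0.55,-0.025,0.027,0,0,0,0.039],[0.55,-0.025,0.027,0,0,0,0.039],[0.55,-0.025,0.027,0,0,0,0.039],[0.55,-0.025,0.027,0,0,0,0.039],[0.55,-0.025,0.027,0,0,0,0.039],[0.55,-0.025,0.027,0,0,0,0.039],[0.55,-0.025,0.027,0,0,0,0.039],[0.55,-0.024,0.028,0,0,0,0.039],[0.55,0,0,0,0,0,0],[0.55,0,0,0,0,0,0]]}}

```text
time_s: 14.9
position: [0.44, -0.008, 0.0374]
tcp_rot: [[0.973, 0.229, 0.001], [0.229, -0.973, -0.0], [0.001, 0.001, -1.0]]
force: [0.2, 0.1, 0.7]
opening: 0.449
```

```bash
python3 - <<'E'
from rig import bot
import cv2
a=bot.capture("scene");cv2.imwrite("pics/s5.png",a)
cv2.imwrite("pics/c7.png",cv2.resize(a[110:270,60:270],None,fx=3.7,fy=3.7,interpolation=cv2.INTER_CUBIC))
E
```

```text
(no output)
```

View pics/c7.png

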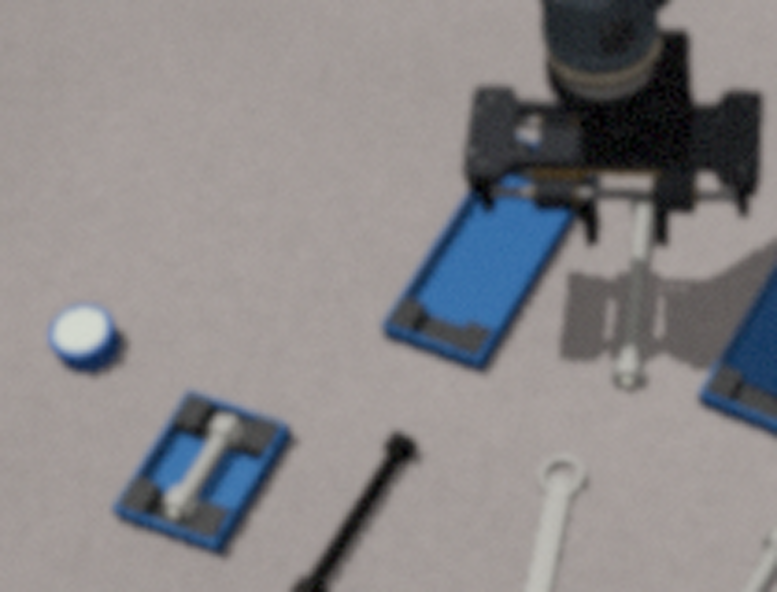

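Column 80 lies in its grooves at (203,465). The fingers straddle the 170 barrel at (640,215). Descending to grasp.

{"api": "play_rows", "payload": {"targets": [[0.55,-0.001,0,-0.025,0,0,0],[0.55,0,0,-0.02,0,0,0],[0.55,0,0,-0.014,0,0,0],[0.55,0,0,-0.009,0,0,0],[0.55,0,0,-0.0045,0,0,0],[0.55,0,0,0,0,0,0],[1,0,0,0,0,0,0],[1,0,0,0,0,0,0],[1,0,0,0,0,0,0],[1,0,0,0,0,0,0],[1,0,0,0,0,0,0]]}}

```text
time_s: 16.32
position: [0.4381, -0.0077, -0.0349]
tcp_rot: [[0.974, 0.229, 0.0], [0.229, -0.974, -0.0], [0.0, 0.0, -1.0]]
force: [-0.4, -1.1, 3.9]
opening: 0.128
```

{"api": "play_rows", "payload": {"targets": [[1,0,0,0.01,0,0,0],[1,0,0,0.02,0,0,0],[1,0,0,0.03,0,0,0],[1,0,0,0,0,0,0],[1,0,0,0,0,0,0]]}}

```text
time_s: 16.95
position: [0.4377, -0.0076, 0.0249]
tcp_rot: [[0.973, 0.229, -0.0], [0.229, -0.973, 0.0], [-0.0, -0.0, -1.0]]
force: [0.3, 0.2, -1.3]
opening: 0.123
```

{"api": "play_rows", "payload": {"targets": [[1,0,-0.01,0,0,0,-0.04],[1,-0.001,-0.02,0,0,0,-0.065],[1,-0.001,-0.02,0,0,0,-0.065],[1,-0.001,-0.02,0,0,0,-0.065],[1,-0.001,-0.02,0,0,0,-0.065],[1,-0.001,-0.0145,0,0,0,-0.05],[1,-0.001,-0.005,0,0,0,-0.018],[1,0,0,0,0,0,0],[1,0,0,0,0,0,0]]}}

```text
time_s: 18.08
position: [0.4316, -0.1165, 0.0249]
tcp_rot: [[0.991, -0.136, -0.001], [-0.136, -0.991, 0.0], [-0.001, -0.0, -1.0]]
force: [0.3, 0.5, -1.1]
opening: 0.125
```

```bash
python3 - <<'E'
from rig import bot
import cv2
a=bot.capture("scene");cv2.imwrite("pics/s6.png",a)
cv2.imwrite("pics/c8.png",cv2.resize(a[125:225,140:260],None,fx=6,fy=6,interpolation=cv2.INTER_CUBIC))
E
```

View pics/c8.png

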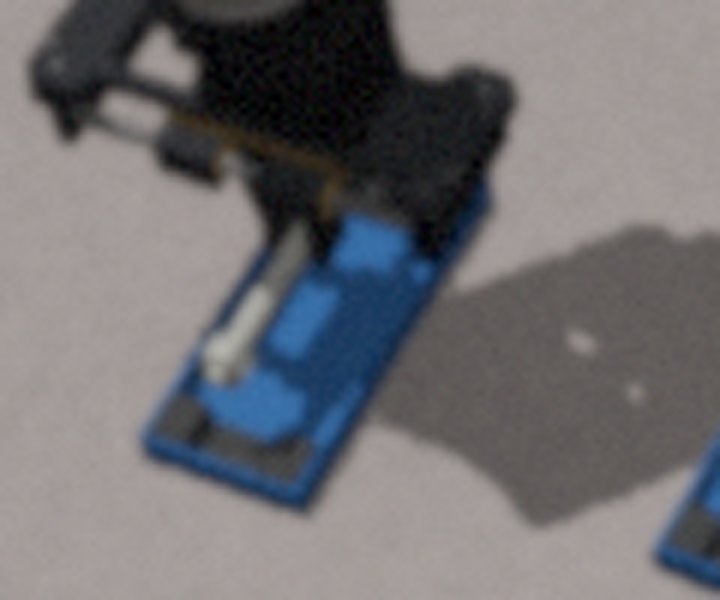

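The column is parallel with the box, and projecting its near nut (223,350) straight down lands on the groove. Lowering and releasing.

{"api": "play_rows", "payload": {"targets": [[1,0.001,0.0,-0.02,0,0,0],[1,0,0,-0.015,0,0,0],[1,0,0,-0.009,0,0,0],[1,0,0,-0.004,0,0,0],[1,0,0,-0.0025,0,0,0],[1,0,0,-0.001,0,0,0],[1,0,0,0,0,0,0],[1,0,0,0,0,0,0]]}}

```text
time_s: 19.12
position: [0.4331, -0.1173, -0.0263]
tcp_rot: [[0.991, -0.137, 0.0], [-0.137, -0.991, -0.0], [0.0, 0.0, -1.0]]
force: [-0.1, -0.5, -0.0]
opening: 0.13
```

{"api": "play_rows", "payload": {"targets": [[1,0,0,-0.0005,0,0,0],[0.62,0,0,0,0,0,0],[0.62,0,0,0,0,0,0],[0.62,0,0,0,0,0,0],[0.62,0,0,0.01,0,0,0],[0.62,0,0,0.025,0,0,0],[0.62,0,0,0.03,0,0,0],[0.6,0,0,0,0,0,0]]}}

```text
time_s: 20.12
position: [0.4344, -0.1179, 0.0401]
tcp_rot: [[0.991, -0.137, 0.005], [-0.137, -0.991, -0.003], [0.005, 0.002, -1.0]]
force: [0.5, -0.1, -0.9]
opening: 0.39
```

{"api": "play_rows", "payload": {"targets": [[0.55,0.001,0.02,0,0,0,0.01],[0.55,0.002,0.036,0,0,0,0.024],[0.55,0.002,0.036,0,0,0,0.024],[0.55,0.002,0.036,0,0,0,0.024],[0.55,0.002,0.036,0,0,0,0.024],[0.55,0.002,0.036,0,0,0,0.024],[0.55,0.002,0.036,0,0,0,0.024],[0.55,0.002,0.036,0,0,0,0.024],[0.55,0.002,0.036,0,0,0,0.024],[0.55,0.002,0.036,0,0,0,0.024],[0.55,0,0.032,0,0,0,0.008],[0.55,0,0,0,0,0,0]]}}

```text
time_s: 21.62
position: [0.4515, 0.2605, 0.0373]
tcp_rot: [[0.995, 0.1, -0.0], [0.1, -0.995, 0.0], [-0.0, -0.0, -1.0]]
force: [0.2, -0.1, 0.1]
opening: 0.45
```

{"api": "play_rows", "payload": {"targets": [[0.55,0,0,0,0,0,0],[0.55,0,0,0,0,0,0]]}}

```text
time_s: 21.88
position: [0.4516, 0.2577, 0.0377]
tcp_rot: [[0.995, 0.095, -0.001], [0.095, -0.995, -0.001], [-0.001, 0.0, -1.0]]
force: [0.4, -0.5, 0.7]
opening: 0.449
```

{"api": "play_rows", "payload": {"targets": [[0.55,0.001,0.001,-0.025,0,0,0],[0.55,0,0,-0.02,0,0,0],[0.55,0,0,-0.014,0,0,0],[0.55,0,0,-0.009,0,0,0],[0.55,0,0,-0.0045,0,0,0],[0.55,0,0,0,0,0,0],[1,0,0,0,0,0,0],[1,0,0,0,0,0,0],[1,0,0,0,0,0,0],[1,0,0,0,0,0,0],[1,0,0,0,0,0,0]]}}

```text
time_s: 23.25
position: [0.453, 0.2598, -0.0343]
tcp_rot: [[0.995, 0.097, 0.0], [0.097, -0.995, -0.0], [0.0, 0.0, -1.0]]
force: [0.2, -1.0, 3.2]
opening: 0.126
```

{"api": "play_rows", "payload": {"targets": [[1,0,0,0.01,0,0,0],[1,0,0,0.02,0,0,0],[1,0,0,0.03,0,0,0],[1,0,0,0,0,0,0],[1,0,0,0,0,0,0]]}}

```text
time_s: 23.88
position: [0.4524, 0.2598, 0.0251]
tcp_rot: [[0.995, 0.097, -0.001], [0.097, -0.995, -0.0], [-0.001, 0.0, -1.0]]
force: [0.2, 0.1, -1.3]
opening: 0.129
```

{"api": "play_rows", "payload": {"targets": [[1,0,-0.0135,0,0,0,-0.03],[1,-0.001,-0.022,0,0,0,-0.05],[1,-0.001,-0.022,0,0,0,-0.05],[1,-0.001,-0.022,0,0,0,-0.05],[1,-0.001,-0.022,0,0,0,-0.05],[1,-0.001,-0.022,0,0,0,-0.03],[1,0,-0.015,0,0,0,-0.02],[1,0,-0.005,0,0,0,-0.01],[1,0,0,0,0,0,0],[1,0,0,0,0,0,0]]}}

```text
time_s: 25.12
position: [0.448, 0.1168, 0.0254]
tcp_rot: [[0.982, -0.191, 0.0], [-0.191, -0.982, 0.0], [0.0, -0.0, -1.0]]
force: [-0.2, -0.4, -1.6]
opening: 0.125
```

```bash
python3 - <<'E'
from rig import bot
import cv2
a=bot.capture("scene");cv2.imwrite("pics/s7.png",a)
cv2.imwrite("pics/c9.png",cv2.resize(a[120:240,140:310],None,fx=4.6,fy=4.6,interpolation=cv2.INTER_CUBIC))
E
```

```text
(no output)
```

View pics/c9.png

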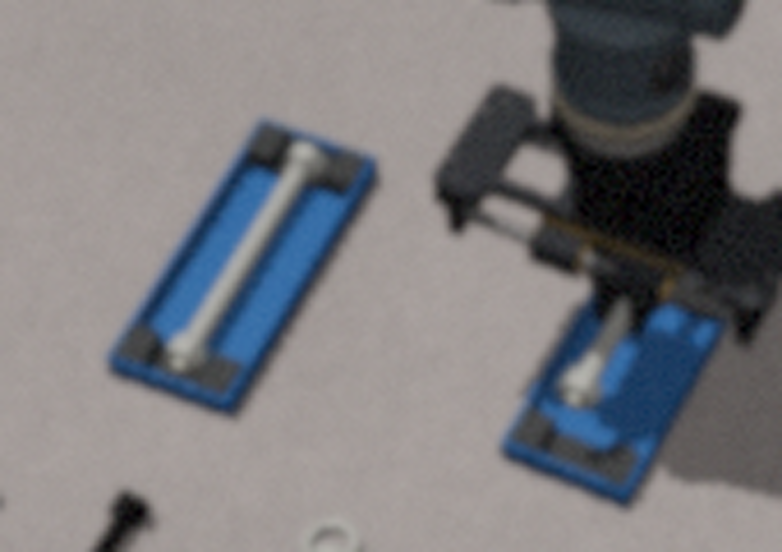

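Column 170 is well seated. For 140 I'll cross-check the box centre from the scene view before lowering.

```bash
python3 - <<'E'
from h import *
import cv2
for k,p in {140:[(627,239),(744,288),(629,491),(506,446)],170:[(264,122),(377,165),(235,402),(112,359)]}.items():
    P=np.array([ray("scene",un(q,4.6,(140,120)),.018) for q in p]);e=[np.linalg.norm(P[i]-P[(i+1)%4])*1e3 for i in range(4)]
    print(k,P.mean(0).round(4),np.round(e))
for n,q,z in(("col170 far",(305,157),.018),("near",(185,352),.018),("held140 near nut",(585,376),.0687)): print(n,ray("scene",un(q,4.6,(140,120)),z).round(4))
s=bot.read_state();p=s["position"];print(p,"exp nut",p[:2]+.06*s["tcp_rot"][:2,0])
E
```

```text
140 [0.4475 0.1183] [ 76. 152.  74. 157.]
170 [ 0.4314 -0.1141] [ 78. 182.  78. 186.]
col170 far [ 0.3524 -0.1065]
near [ 0.5028 -0.1274]
held140 near nut [0.4937 0.1068]
[0.44789526 0.11686016 0.02544414] exp nut [0.5067891  0.10539212]
```

The box centre agrees at (0.447, 0.117). The held column sits about 4 mm short along the box, so I'll shift it +4 mm and lower.

{"api": "play_rows", "payload": {"targets": [[1,0.004,-0.0005,-0.02,0,0,0],[1,0,0,-0.015,0,0,0],[1,0,0,-0.009,0,0,0],[1,0,0,-0.004,0,0,0],[1,0,0,-0.0025,0,0,0],[1,0,0,-0.001,0,0,0],[1,0,0,0,0,0,0],[1,0,0,0,0,0,0]]}}

```text
time_s: 26.18
position: [0.4521, 0.1158, -0.0258]
tcp_rot: [[0.981, -0.192, 0.001], [-0.192, -0.981, 0.0], [0.001, -0.0, -1.0]]
force: [-0.2, -0.1, -1.8]
opening: 0.125
```

{"api": "play_rows", "payload": {"targets": [[1,0,0,-0.0005,0,0,0],[0.62,0,0,0,0,0,0],[0.62,0,0,0,0,0,0],[0.62,0,0,0,0,0,0],[0.62,0,0,0.01,0,0,0],[0.62,0,0,0.025,0,0,0],[0.62,0,0,0.03,0,0,0],[0.6,0,0,0,0,0,0],[0.6,0,0,0,0,0,0]]}}

```text
time_s: 27.3
position: [0.4517, 0.1159, 0.0385]
tcp_rot: [[0.981, -0.192, 0.0], [-0.192, -0.981, 0.0], [0.0, -0.0, -1.0]]
force: [-0.2, 0.0, 0.4]
opening: 0.397
```

{"api": "play_rows", "payload": {"targets": [[0.55,0.02,0.002,0,0,0,-0.005],[0.55,0.03,0.003,0,0,0,-0.005],[0.55,0.03,0.003,0,0,0,-0.005],[0.55,0.03,0.003,0,0,0,-0.005],[0.55,0.03,0.003,0,0,0,-0.005],[0.55,0.03,0.003,0,0,0,-0.005],[0.55,0.025,0.003,0,0,0,-0.005],[0.55,0.0095,0.002,0,0,0,0],[0.55,0,0,0,0,0,0],[0.55,0,0,0,0,0,0],[0.55,0,0,0,0,0,0]]}}

```text
time_s: 28.68
position: [0.6553, 0.1378, 0.0383]
tcp_rot: [[0.974, -0.226, -0.001], [-0.226, -0.974, -0.0], [-0.001, 0.0, -1.0]]
force: [0.1, 0.1, -0.2]
opening: 0.45
```

{"api": "play_rows", "payload": {"targets": [[0.55,0,0,-0.025,0,0,0],[0.55,0,0,-0.02,0,0,0],[0.55,0,0,-0.014,0,0,0],[0.55,0,0,-0.009,0,0,0],[0.55,0,0,-0.005,0,0,0],[0.55,0,0,0,0,0,0],[1,0,0,0,0,0,0],[1,0,0,0,0,0,0],[1,0,0,0,0,0,0],[1,0,0,0,0,0,0],[1,0,0,0,0,0,0]]}}

```text
time_s: 30.05
position: [0.6566, 0.1376, -0.0342]
tcp_rot: [[0.974, -0.226, 0.0], [-0.226, -0.974, -0.0], [0.0, 0.0, -1.0]]
force: [-1.0, -1.8, 1.7]
opening: 0.125
```

{"api": "play_rows", "payload": {"targets": [[1,0,0,0.01,0,0,0],[1,0,0,0.02,0,0,0],[1,0,0,0.03,0,0,0],[1,0,0,0,0,0,0],[1,0,0,0,0,0,0]]}}

```text
time_s: 30.68
position: [0.6561, 0.1379, 0.0255]
tcp_rot: [[0.974, -0.226, -0.0], [-0.226, -0.974, 0.0], [-0.0, 0.0, -1.0]]
force: [-0.2, 0.1, -0.9]
opening: 0.125
```

{"api": "play_rows", "payload": {"targets": [[1,0,0.01,0,0,0,0.01],[1,0,0.02,0,0,0,0.01],[1,0,0.022,0,0,0,0.01],[1,0,0.022,0,0,0,0.01],[1,0,0.022,0,0,0,0.01],[1,-0.001,0.015,0,0,0,0.005],[1,0,0.0075,0,0,0,0],[1,0,0,0,0,0,0],[1,0,0,0,0,0,0]]}}

```text
time_s: 31.8
position: [0.6555, 0.2555, 0.0254]
tcp_rot: [[0.985, -0.173, -0.0], [-0.173, -0.985, -0.0], [-0.0, 0.0, -1.0]]
force: [0.6, -0.1, -1.7]
opening: 0.124
```

```bash
python3 - <<'E'
from rig import bot
import cv2
a=bot.capture("scene");cv2.imwrite("pics/s8.png",a)
cv2.imwrite("pics/c10.png",cv2.resize(a[150:330,190:400],None,fx=3.3,fy=3.3,interpolation=cv2.INTER_CUBIC))
print(bot.read_state()["position"])
E
```

```text
[0.65556362 0.2554211  0.02544657]
```

View pics/c10.png

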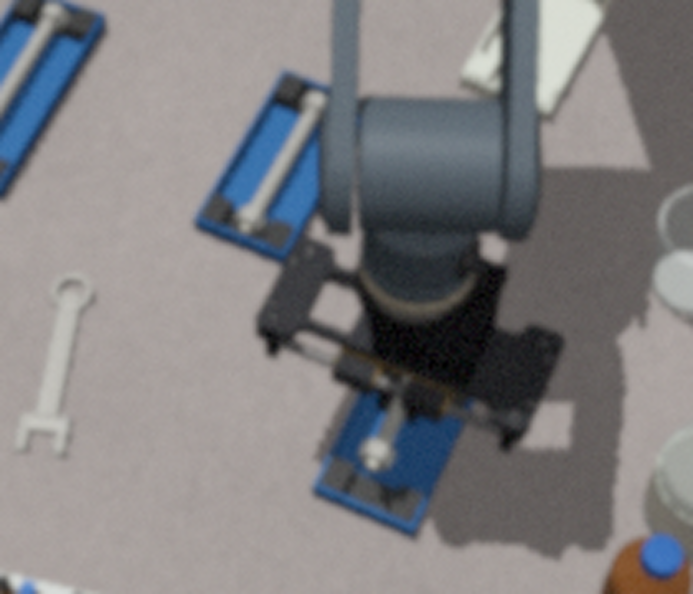

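Column 140 is in its grooves (near nut at (247,218)), and 110 hangs over its box at (378,450). Lowering.

{"api": "play_rows", "payload": {"targets": [[1,0,0,-0.02,0,0,0],[1,0,0,-0.015,0,0,0],[1,0,0,-0.009,0,0,0],[1,0,0,-0.004,0,0,0],[1,0,0,-0.0025,0,0,0],[1,0,0,-0.001,0,0,0],[1,0,0,0,0,0,0],[1,0,0,0,0,0,0]]}}

```text
time_s: 32.85
position: [0.6557, 0.2564, -0.0256]
tcp_rot: [[0.985, -0.172, 0.001], [-0.172, -0.985, 0.0], [0.001, -0.0, -1.0]]
force: [0.2, -0.0, -2.4]
opening: 0.128
```

{"api": "play_rows", "payload": {"targets": [[1,0,0,-0.0005,0,0,0],[0.62,0,0,0,0,0,0],[0.62,0,0,0,0,0,0],[0.62,0,0,0,0,0,0],[0.62,0,0,0.01,0,0,0],[0.62,0,0,0.025,0,0,0],[0.62,0,0,0.04,0,0,0],[0.6,0,0,0.05,0,0,0],[0.6,0,0,0.05,0,0,0],[0.6,0,0,0.05,0,0,0],[0.6,0,0,0,0,0,0],[0.6,0,0,0,0,0,0]]}}

```text
time_s: 34.35
position: [0.6549, 0.2562, 0.1987]
tcp_rot: [[0.985, -0.172, -0.0], [-0.172, -0.985, -0.0], [-0.0, 0.0, -1.0]]
force: [0.4, -0.1, -0.3]
opening: 0.399
```

{"api": "play_rows", "payload": {"targets": [[0.6,-0.03,0.02,0,0,0,0],[0.6,-0.038,0.03,0,0,0,0],[0.6,-0.038,0.03,0,0,0,0],[0.6,-0.038,0.03,0,0,0,0],[0.6,-0.038,0.03,0,0,0,0],[0.6,-0.038,0.03,0,0,0,0],[0.6,-0.038,0.03,0,0,0,0],[0.6,-0.038,0.03,0,0,0,0],[0.6,-0.038,0.03,0,0,0,0],[0.6,-0.038,0.03,0,0,0,0],[0.6,0,0,0,0,0,0],[0.6,0,0,0,0,0,0]]}}

```text
time_s: 35.85
position: [0.2831, 0.5453, 0.197]
tcp_rot: [[0.985, -0.172, -0.001], [-0.172, -0.985, -0.003], [-0.001, 0.003, -1.0]]
force: [0.8, -1.4, -0.4]
opening: 0.398
```

```bash
python3 - <<'E'
from rig import bot
import cv2
im=bot.capture("top");cv2.imwrite("pics/t9.png",im);cv2.imwrite("pics/s9.png",bot.capture("scene"))
cv2.imwrite("pics/tc9.png",cv2.resize(im[112:256,232:448],None,fx=3.7,fy=3.7,interpolation=cv2.INTER_CUBIC))
print(bot.read_state()["position"])
E
```

```text
[0.28425452 0.54522055 0.19758528]
```

View pics/tc9.png

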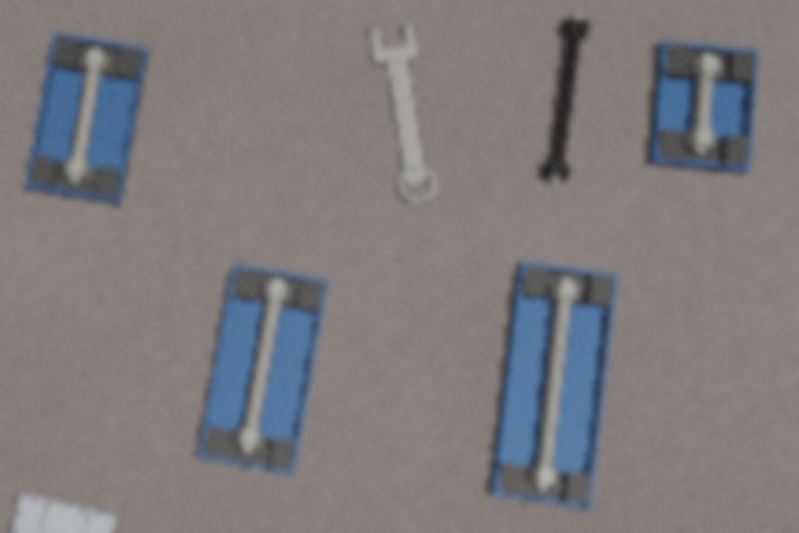

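All four columns lie centred in their boxes. Offsets between nut mid-point and box mid-point are at most 4 px (about 3 mm): 110 at (87,116) vs (88,118), 80 at (707,104) vs (704,106), 140 at (264,366) vs (264,370), and 170 at (556,384) vs (555,384). The wrench and black column appear at the same pixels as at the start. Handing in.

```bash
python3 -c "
from rig import bot
print(bot.hand_in())"
```

```text
the job is handed in; nothing more can be done
None
```

All four steel columns are in the boxes of their own length and released. I handed the job in at about 36 s of the 109 s allowed.

**Last checks:** In the final top picture, each column's mid-point is within about 3 mm of its box centre and in line with the box, with both nuts on the foam saddles. The wrench and the black column show at the same pixels as at the start. I did not measure the columns' final heights directly. I judged that the nuts are down from the lowering heights and the pictures. Each column was let go within about 1 mm of its seat.

**What disagreed:** The fingertips sit about 39 mm above the reported TCP. The first close on column_80 therefore shut on nothing. The pictures showed the gap, and a light touch on the bench (about 21 N) confirmed it. Every later grasp and set-down used that offset.

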